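# Flip open the defibrillator trainer and switch it on

## Robot

A 6-joint arm with a two-finger parallel gripper is mounted at the origin on the work surface. World frame = base frame: x ahead of the robot, y to its left, z up, the work surface at z = 0. Lengths are in m, angles in rad, forces in N, time in s.
With the tool pointing down it reaches from about 0.35 to 0.875 m from the base axis. Payload 4.2 kg.
Tool frame: the origin (TCP) lies midway between the tips of the shut fingers; the grasp point (between the pads) lies 19 mm behind it; x points along the fingers, y is the direction in which the jaws open and shut, and the axes are right-handed (so a half turn about x gives the same grasp; the last joint's range is limited). The gripper opens to 85 mm and grips with 20 to 120 N. Pads are 22 mm wide; open, the fingers measure 114 mm over their backs; the gripper's body (76 mm by 85 mm) begins 54 mm behind the grasp point. The pads swing forward as they close: fully open they stand 13 mm farther back than shut.
Start: joints at [1.377, 0.385, 0.008, 0, -1.194, -0.259], TCP at [0.273, 0.562, 0.231] pointing down, gripper open.
Joint ranges: [-3.14, 3.14], [-1.21, 2.06], [-1.07, 1.41], [-3.16, 2.05], [-2.99, -0.16], [-3.1, 3.1]. Speed limits (rad/s): [2.79, 2.79, 3.14, 3.14, 3.14, 3.14].

## Interface

Orientations are given as [roll, pitch, yaw] about the fixed x, y, z axes, in that order (R = Rz(yaw) Ry(pitch) Rx(roll)).
In Python, from cell import r gives the robot as it stands. The module is installed in compiled form; this text tells all that it offers.
- The arm moves only by the shell command python3 -m creep 'ROWS' [OPENING] [FORCE]. ROWS is text: rows parted by semicolons, each of 4 numbers parted by spaces: the shift along the tool's x, y, z in cm, then the turn about the tool's x in degrees. In form: tx ty tz spin; .... A call has 1 to 10 rows; each row shifts and turns the commanded pose from where the row before left it, along the tool's axes as they then stand; what a row does not reach is not made up. A row lasts 1/8 s, in which the tool goes at most 62.5 mm and 10.7 degrees, less where a joint would pass 70% of its speed; a pose out of reach is approached as far as the arm can. A call is refused whole if a number of a shift passes 6.25 or a number of a turn 10.7, either way. A call with a gripper value outside its range is refused whole. OPENING is the finger opening in cm, from 0 to 8.54, set as the call begins (- or left out, the last holds). The fingers move at their own pace and stop on an object; FORCE is the grip in N (left out, the last holds). Time passes only in rows, so rows that do not move let the fingers close. It gives the time, the measured TCP pose, the force and the opening at its end, in the units of the state.
- r.get_state(): the state, without advancing time (a new reading comes with each control period).
- r.get_image(name): name is "scene" or "top" or "wrist"; returns a dict with "image" (420x560x3 uint8, red, green, blue), "mtx" (3x3 intrinsics, pixels), "R" (3x3) and "t" (3): a world point X has camera coordinates R X + t. Camera axes: x right, y down, z forward; pixel columns grow to the right and rows downward; lengths in m; the calibration is good to about 2 mm. A picture is of the moment at which its call begins. There is no depth.
- r.sign_off(): hands the job in, once; it reports no verdict.
The state is a dict: "time": time; "qpos": joint angles; "dq": joint speeds; "joint_torque": joint torques, N m; "ee_pos": TCP position; "tool_rot": TCP orientation; "ft_force": force on the tool from outside, world axes, zero at the start; "torque": the same for the moment, N m; "gripper_width": finger opening in m.
Only numpy, scipy, OpenCV 4.12 (cv2) and the standard library are available. Lean on these libraries where they do the work, as an engineer would, in place of code of your own. Each camera call takes 0.05 s, during which the arm holds its last target.

## Task

Get the defibrillator trainer ready for class: put a fingertip under the yellow tab of its lid and flip the lid back past upright until it rests wide open by itself, then press the green power button fully down and let it come back up. Only push and press: leave the case standing where it is, do not press the orange button, and leave the bottle, dish and penlight alone.

Things in the scene. Friction and masses are not known exactly. Their poses are not given: they have to be found in the camera images.
- case: Defibrillator trainer: white case, loose on rubber feet, about 2.4 kg (varies), 150 mm deep (own x), 240 mm wide (own y), rim 78 mm high, walls 7 mm. Origin: centre of the underside. Own x points from the front (tab side, roughly towards the robot) to the back (hinge side), own z up. The deck with the buttons lies 61.5 mm above the table, 16 mm below the rim.
- lid (a joint): Lid angle, rad, about the hinge along the case's own y: 0 = closed, on the rim; 1.57 = upright; stop at 2.0, leaning back 25 degrees. No latch. Teal plate 150 x 240 x 12 mm, about 0.25 kg (varies): falls shut below about 1.5, falls back onto its stop beyond. Lifting it at the tab takes 1 to 2 N.
- case_hinge (a point): The middle of the lid's hinge line, on the case: 75 mm behind the case's centre and 78.5 mm above the table; axes as the case's. The underside of the lid lies in the plane through this line.
- lid_tab (a point): Middle of the outer lower edge of the lid's yellow finger tab; moves with the lid. Tab 90 mm wide (along y), 8 mm thick, 32 mm out from the case front, lower face flush with the lid's underside. Closed: 78.5 mm above the table (only table below it), 107 mm in front of the case's centre. 182 mm from the hinge line; own x points to the hinge.
- power_top (a point): Centre of the top of the green power button: a round cap 32 mm across, under the lid, 30 mm in front of the case's centre and 55 mm to its own +y side (left, seen from the robot); its top is 71 mm above the table, 7 mm below the rim. Pressed straight down.
- power (a joint): Travel of the green power button in m: 0 = up, 0.005 = fully down. Spring: 1.4 N to start, 5 N at the bottom; comes back up by itself.
- shock_top (a point): Centre of the top of the orange shock button, same shape, 110 mm from the green one on the case's own -y side. Not to be pressed.
- shock (a joint): Travel of the orange shock button in m: 0 = up, 0.005 = fully down.
- bottle_mid (a point): Bystander: white plastic bottle with blue cap, 52 mm across, 130 mm tall, standing beside the case; point half-way up.
- dish_mid (a point): Bystander: round steel dish, 100 mm across, 35 mm tall, beside the case; point at its centre, half-way up.
- penlight_mid (a point): Bystander: aluminium penlight lying flat, 110 x 14 x 14 mm, long along own x, beside the case; point at its centre.

How it is judged:
By the outcome, as a careful person would: the job done as asked, in the order asked, and still so for the second after the job is handed in, with the robot touching nothing.
It also fails if it takes over 48 s, if anything falls off the work surface, if the arm or the gripper's body presses on something with over 40 N, if the wrist force passes 120 N, or if a joint passes its speed limit or range.

## Working session

There is one attempt and no reset: what is moved stays moved. The work goes in short steps, Python scripts to look and compute and a shell command to move; the robot and the scene stay as the last step left them, time stands still between calls to the robot, and variables do not carry over. Pictures are saved under pics/ and viewed, and the job is handed in when it is done.

```bash
mkdir -p pics
python3 - <<'E'
from cell import r
import cv2,numpy as np
s=r.get_state();print({k:np.round(v,3).tolist() for k,v in s.items()})
for n in("scene","top"):
    d=r.get_image(n);cv2.imwrite(f"pics/{n}0.png",d["image"][:,:,::-1]);print(n,d["mtx"].tolist(),d["R"].round(4).tolist(),d["t"].tolist())
    np.savez(f"{n}0.npz",**d)
E
```

```text
{'time': 0.0, 'qpos': [1.377, 0.386, 0.007, -0.001, -1.194, -0.259], 'dq': [0.001, 0.0, 0.001, 0.002, 0.0, 0.0], 'joint_torque': [-0.0, -39.229, 18.84, 4.186, -0.005, 0.0], 'ee_pos': [0.273, 0.561, 0.23], 'tool_rot': [1.603, 1.569, -1.991], 'ft_force': [-0.245, 0.081, -0.539], 'torque': [-0.007, 0.039, 0.036], 'gripper_width': 0.085}
scene [[390.47594569660953, 0.0, 279.8195942275053], [0.0, 390.47594569660953, 210.39151821573702], [0.0, 0.0, 1.0]] [[-0.4802, 0.877, -0.0155], [0.6837, 0.3631, -0.633], [-0.5495, -0.3146, -0.774]] [0.277010090820196, -0.38132832606646444, 1.2186689075188317]
top [[429.1672467039513, 0.0, 281.90418179828487], [0.0, 429.1672467039513, 209.14381162118286], [0.0, 0.0, 1.0]] [[0.0246, -0.9996, 0.015], [-0.997, -0.0257, -0.0731], [0.0735, -0.0132, -0.9972]] [0.028744860041113637, 0.5921164713723566, 0.849372344361819]
```

View pics/top0.png

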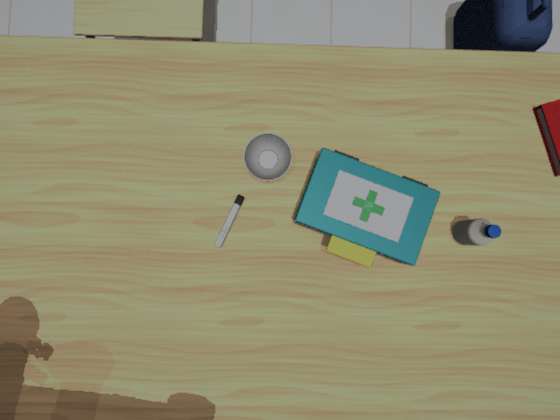

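View pics/scene0.png

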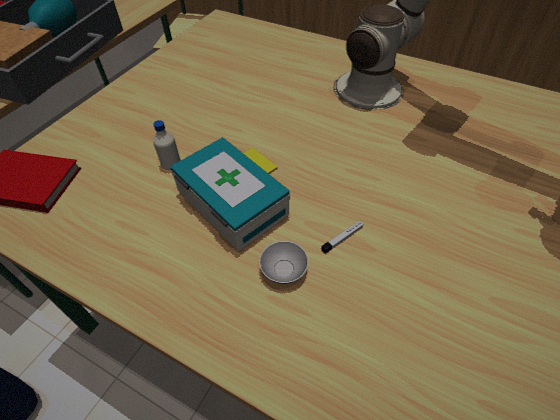

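The top view shows the teal lid with corners near (322,150), (439,187), (415,263) and (297,220). The yellow tab is at about (328–375, 240–265), towards the robot. The dish is at (268,157), the penlight at (230,222) and the bottle at (480,232).

```bash
cat > h.py <<'E'
import cv2,numpy as np
def ray(d,uv,z):
    K,R,t=d["mtx"],d["R"],d["t"]
    c=-R.T@t; v=R.T@np.linalg.inv(K)@np.array([uv[0],uv[1],1.]); return c+v*(z-c[2])/v[2]
def proj(d,X):
    p=d["mtx"]@(d["R"]@np.asarray(X)+d["t"]); return p[:2]/p[2]
def blob(m):
    m=cv2.morphologyEx(m.astype(np.uint8)*255,cv2.MORPH_CLOSE,np.ones((5,5)))
    cs,_=cv2.findContours(m,cv2.RETR_EXTERNAL,cv2.CHAIN_APPROX_NONE); return max(cs,key=cv2.contourArea)
E
python3 - <<'E'
from h import *
d=dict(np.load("top0.npz"));hsv=cv2.cvtColor(d["image"],cv2.COLOR_RGB2HSV)
H,S,V=[hsv[...,i].astype(int) for i in range(3)]
def world(c,z): return np.array([ray(d,p[0],z)[:2] for p in c])
te=blob((H>80)&(H<100)&(S>120)&(V>60)); W=world(te,.0905)
b=cv2.minAreaRect((W*1000).astype(np.float32));print("lid",b)
ye=blob((H>24)&(H<35)&(S>170)&(np.indices(H.shape)[0]>225)); print(cv2.boundingRect(ye),cv2.contourArea(ye))
t=cv2.minAreaRect((world(ye,.0865)*1000).astype(np.float32));print("tab",t, cv2.boxPoints(t))
print("lidbox",cv2.boxPoints(b))
print("dish",ray(d,(268,157),.035),"bottle cap",ray(d,(494,231),.13),"pen",ray(d,(240,197),.007),ray(d,(218,246),.007))
c=np.array(b[0])/1000
ed=cv2.boxPoints(b)/1000; L=[ed[i]-ed[(i+1)%4] for i in range(4)]
ly=max(L,key=lambda v:np.linalg.norm(v)+ (1e-3 if v[1]>0 else 0)); ly=ly*np.sign(ly[1]); ly/=np.linalg.norm(ly)
lx=np.array([ly[1],-ly[0]]);print("x",lx,"yaw",np.arctan2(lx[1],lx[0]))
print("tab edge",c-.107*lx,"power",c-.03*lx+.055*ly)
s=dict(np.load("scene0.npz"))
hs=cv2.cvtColor(s["image"],cv2.COLOR_RGB2HSV)
# scene view check
for i in ed: print(proj(s,[*i,.0905]))
print(proj(s,[*(c-.107*lx),.0785]))
E
```

```text
lid ((597.0502319335938, -115.0845947265625), (237.8852081298828, 148.6039581298828), 70.6181869506836)Traceback (most recent call last):
  File "<stdin>", line 7, in <module>
  File "h.py", line 9, in blob
    cs,_=cv2.findContours(m,cv2.RETR_EXTERNAL,cv2.CHAIN_APPROX_NONE); return max(cs,key=cv2.contourArea)
                                                                             ~~~^^^^^^^^^^^^^^^^^^^^^^^^
ValueError: max() iterable argument is empty
```

Run:
```python
from h import *
d=dict(np.load("top0.npz"));hsv=cv2.cvtColor(d["image"],cv2.COLOR_RGB2HSV)
H,S,V=[hsv[...,i].astype(int) for i in range(3)]
print(hsv[252,350],hsv[280,350])
def world(c,z): return np.array([ray(d,p[0],z)[:2] for p in c])
te=blob((H>80)&(H<100)&(S>120)&(V>60)); W=world(te,.0905)
b=cv2.minAreaRect((W*1000).astype(np.float32))
h0=hsv[252,350].astype(int)
ye=blob((abs(H-h0[0])<4)&(S>h0[1]-40)); print(cv2.boundingRect(ye),cv2.contourArea(ye))
t=cv2.minAreaRect((world(ye,.0865)*1000).astype(np.float32));print("tab",t)
print("dish",ray(d,(268,157),.035),"bottle cap",ray(d,(494,231),.13),"pen",ray(d,(240,197),.007),ray(d,(218,246),.007))
c=np.array(b[0])/1000
ed=cv2.boxPoints(b)/1000; L=[ed[i]-ed[(i+1)%4] for i in range(4)]
ly=max(L,key=lambda v:np.linalg.norm(v)+ (1e-3 if v[1]>0 else 0)); ly=ly*np.sign(ly[1]); ly/=np.linalg.norm(ly)
lx=np.array([ly[1],-ly[0]]);print("c",c,"x",lx,"yaw",np.arctan2(lx[1],lx[0]))
print("tab edge",c-.107*lx,"power",c-.03*lx+.055*ly)
s=dict(np.load("scene0.npz"))
for i in ed: print(proj(s,[*i,.0905]))
print(proj(s,[*(c-.107*lx),.0785]))
```

```text
[ 31 120 157] [ 27  64 156]
(327, 235, 50, 32) 717.0
tab ((511.4892578125, -86.50732421875), (88.95954895019531, 30.87102699279785), 70.57242584228516)
dish [0.69477897 0.07441462 0.035     ] bottle cap [ 0.5538883 -0.3337867  0.13     ] pen [0.61517244 0.13054576 0.007     ] [0.51334138 0.17227203 0.007     ]
c [ 0.59705023 -0.11508459] x [ 0.943328   -0.33186164] yaw -0.33827642
tab edge [ 0.49611413 -0.0795754 ] power [ 0.58700278 -0.0532457 ]
[223.51791975 136.43127131]
[170.69979289 165.74472216]
[235.21714542 227.91091051]
[290.50432909 189.96943825]
[266.00149776 158.61022746]
```

```bash
cat >> h.py <<'E'
from scipy.spatial.transform import Rotation as Ro
lx=np.array([.9433,-.3319,0]);ly=np.array([.3319,.9433,0]);c0=np.array([.5970,-.1151,0])
def st():
    from cell import r
    s=r.get_state();R=Ro.from_euler("xyz",s["tool_rot"]).as_matrix()
    return s,np.array(s["ee_pos"]),R
def show(*targets):
    s,p,R=st();q=p-c0
    print("t",round(s["time"],2),"p",p.round(4),"case",(np.array([q@lx,q@ly,q[2]])*1000).round(1),"F",np.round(s["ft_force"],2),"q",np.round(s["qpos"],2),"w",round(s["gripper_width"],4))
    print("tool axes in case frame\n",np.array([[a@lx,a@ly,a[2]] for a in R.T]).round(3))
    for T in targets: # case-frame mm
        T=np.array(T)/1000;X=c0+T[0]*lx+T[1]*ly+[0,0,T[2]]
        print("to",T,"tool cm",(R.T@(X-p)*100).round(2))
E
python3 - <<'E'
from h import *
from cell import r
d=r.get_image("wrist");cv2.imwrite("pics/w0.png",d["image"][:,:,::-1])
R=st()[2];print("tool cm",R.T@np.array([.18,-.71,.12])*100)
show()
E
```

```text
tool cm [-11.89662005  55.98656417 -47.25436555]
t 0.15 p [0.2732 0.5616 0.2305] case [-530.   530.9  230.5] F [-0.18 -0.09 -0.36] q [ 1.38  0.39  0.01 -0.   -1.19 -0.26] w 0.0854
tool axes in case frame
 [[-0.    -0.002 -1.   ]
 [-0.114 -0.993  0.002]
 [-0.993  0.114 -0.   ]]
```

View pics/w0.png

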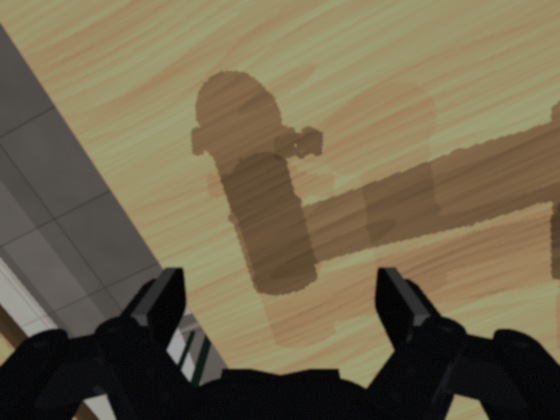

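The wrist view shows both open fingers, at about (170,300) and (395,300), over an empty table. I'll move across high, with the fingers shutting.

```bash
python3 -m creep '-1 4.6 -3.9 0;-1 4.6 -3.9 0;-1 4.6 -3.9 0;-1 4.6 -3.9 0;-1 4.6 -3.9 0;-1 4.6 -3.9 0;-1 4.6 -3.9 0;-1 4.6 -3.9 0;-1 4.6 -3.9 0;-1 4.6 -3.9 0' 0 40; python3 -c "
from h import *
show((-300,0,400))"
```

```text
time: 1.4
ee_pos: [0.4227, -0.0242, 0.3318]
tool_rot: [-2.107, 1.57, 0.583]
ft_force: [0.8, -0.3, 0.3]
gripper_width: 0.0001
t 1.4 p [ 0.4227 -0.0242  0.3318] case [-194.6   27.9  331.8] F [ 0.84 -0.33  0.33] q [ 0.33 -0.03 -0.26 -0.   -1.34  0.79] w 0.0001
tool axes in case frame
 [[ 0.     0.001 -1.   ]
 [-0.114 -0.993 -0.001]
 [-0.993  0.114 -0.   ]]
to [-0.3  0.   0.4] tool cm [-6.83  3.97 10.15]
```

```bash
python3 -m creep '-4 0 -4 0;-4 0 -4 0;-4 0 -4 0;0 0 -6 0;0 0 -6 0;0 0 -6 0;0 0 -6 0;0 0 -6 0;0 0 -6 0;0 0 0 0'; python3 -c "
from h import *
show((-300,0,400))"
```

```text
time: 2.65
ee_pos: [0.8047, -0.2142, 0.4167]
tool_rot: [3.132, 1.555, -0.463]
ft_force: [1.1, 0.7, -1.1]
gripper_width: -0.0001
t 2.65 p [ 0.8047 -0.2142  0.4167] case [228.8 -24.5 416.7] F [ 1.11  0.72 -1.13] q [-0.06  0.9   1.4   0.01 -2.06  1.19] w -0.0001
tool axes in case frame
 [[ 0.016 -0.002 -1.   ]
 [-0.115 -0.993  0.   ]
 [-0.993  0.115 -0.016]]
to [-0.3  0.   0.4] tool cm [ 0.84  3.62 52.83]
```

```bash
python3 -m creep '0 0 -6 0;0 0 -6 0;-3 0 -5 0;-3 0 -5 0;0 0 0 0'; python3 -c "
from h import *
show((-300,0,400))"
```

```text
time: 3.28
ee_pos: [0.8453, -0.2641, 0.4101]
tool_rot: [-3.035, 1.404, -0.347]
ft_force: [-0.3, 0.2, -0.9]
gripper_width: -0.0002
t 3.27 p [ 0.8453 -0.2641  0.4101] case [283.7 -58.2 410.1] F [-0.27  0.23 -0.91] q [-0.11  0.92  1.41  0.04 -1.89  1.24] w -0.0002
tool axes in case frame
 [[ 0.166 -0.001 -0.986]
 [-0.114 -0.993 -0.018]
 [-0.979  0.115 -0.165]]
to [-0.3  0.   0.4] tool cm [-8.73  0.87 58.01]
```

```bash
python3 -m creep '0 0 -6 0;0 0 -6 0;0 0 -6 0;0 0 -6 0;0 0 -6 0;0 0 -6 0;0 0 0 0'; python3 -c "
from h import *
show((-300,0,400))"
```

```text
time: 4.15
ee_pos: [0.9296, -0.3377, 0.3548]
tool_rot: [-3.059, 1.193, -0.372]
ft_force: [0.3, 0.1, 0.5]
gripper_width: 0.0004
t 4.15 p [ 0.9296 -0.3377  0.3548] case [387.7 -99.6 354.8] F [0.3  0.06 0.51] q [-0.16  1.01  1.41  0.08 -1.59  1.3 ] w 0.0004
tool axes in case frame
 [[ 0.369 -0.012 -0.93 ]
 [-0.11  -0.993 -0.03 ]
 [-0.923  0.113 -0.367]]
to [-0.3  0.   0.4] tool cm [-29.67  -2.49  62.95]
```

```bash
python3 -m creep '0 0 -6 0;0 0 -6 0;0 0 -6 0;0 0 -6 0;0 0 -6 0;0 0 -6 0;0 0 -6 0;0 0 -6 0;0 0 0 0'; python3 -c "
from h import *
show((-300,0,400),(-180,0,200))"
```

```text
time: 5.28
ee_pos: [0.9855, -0.4002, 0.4096]
tool_rot: [-3.084, 0.887, -0.4]
ft_force: [-1.0, -0.4, 0.1]
gripper_width: 0.0
t 5.28 p [ 0.9855 -0.4002  0.4096] case [ 461.1 -140.   409.6] F [-1.   -0.45  0.11] q [-0.2   1.01  1.41  0.13 -1.29  1.32] w 0.0
tool axes in case frame
 [[ 0.631 -0.039 -0.775]
 [-0.106 -0.994 -0.037]
 [-0.769  0.105 -0.631]]
to [-0.3  0.   0.4] tool cm [-47.82  -5.78  60.58]
to [-0.18  0.    0.2 ] tool cm [-24.75  -6.33  63.97]
```

```bash
python3 -m creep '-2 -.5 5.3 0;-2 -.5 5.3 0;-2 -.5 5.3 0;-2 -.5 5.3 0;-2 -.5 5.3 0;-2 -.5 5.3 0;-2 -.5 5.3 0;-2 -.5 5.3 0;-2 -.5 5.3 0'; python3 -c "
from h import *
show((-200,0,150),(-150,0,60),(-120,0,60))"
```

```text
time: 6.4
ee_pos: [0.6427, -0.1842, 0.2798]
tool_rot: [-3.092, 0.884, -0.414]
ft_force: [0.4, -2.0, 1.4]
gripper_width: 0.0004
t 6.4 p [ 0.6427 -0.1842  0.2798] case [ 66.  -50.  279.8] F [ 0.41 -1.95  1.43] q [-0.1   0.15 -0.67  1.17 -0.22  0.11] w 0.0004
tool axes in case frame
 [[ 0.632 -0.048 -0.773]
 [-0.114 -0.993 -0.031]
 [-0.766  0.108 -0.633]]
to [-0.2   0.    0.15] tool cm [-7.02 -1.53 29.15]
to [-0.15  0.    0.06] tool cm [ 3.1  -1.82 31.02]
to [-0.12  0.    0.06] tool cm [ 5.   -2.16 28.72]
```

Run:
```python
from h import *
D=[([0.273,.5616],.2305,.386,.007,np.pi/2),([.8047,-.2142],.4167,.9,1.4,1.555),([.8453,-.2641],.4101,.92,1.41,1.404),([.9296,-.3377],.3548,1.01,1.41,1.193),([.9855,-.4002],.4096,1.01,1.41,.887),([.6427,-.1842],.2798,.15,-.67,.884)]
A=[];B=[]
for xy,z,a,b,p in D:
    r=np.sqrt(xy[0]**2+xy[1]**2-.16**2); f=a-b
    A+=[[np.sin(a),np.cos(f),np.sin(f),np.cos(p),0],[np.cos(a),-np.sin(f),np.cos(f),-np.sin(p),1]];B+=[r,z]
s,res,rk,sv=np.linalg.lstsq(np.array(A),np.array(B),rcond=None);print(s.round(3),res);print((np.array(A)@s-B).round(3))
for x in [.9855]:pass
print([np.arctan2(-.1,.5)])
# solve at tab for tilts
from scipy.optimize import fsolve
a_,b_,e_,L,h=s
for T in [(-130,0,70),(-110,0,150),(-30,0,260),(50,0,280)]:
  X=c0+T[0]/1000*lx;r=np.sqrt(X@X-.16**2);z=T[2]/1000
  for p in [1.57,1.4,1.3,1.2,1.05,.9,.6,.3]:
    g=lambda q:[a_*np.sin(q[0])+b_*np.cos(q[0]-q[1])+e_*np.sin(q[0]-q[1])+L*np.cos(p)-r,a_*np.cos(q[0])-b_*np.sin(q[0]-q[1])+e_*np.cos(q[0]-q[1])-L*np.sin(p)+h-z]
    q,_,ok,_=fsolve(g,[0.1,-.5],full_output=1);print(T,p,q.round(2),"q5",round(q[0]-q[1]-p,2),ok)
```

```text
[0.604 0.386 0.054 0.374 0.18 ] [0.0053907]
[ 0.002  0.043 -0.025 -0.003 -0.013 -0.004  0.008 -0.001  0.031  0.002
 -0.019 -0.037]
[np.float64(-0.19739555984988078)]
(-130, 0, 70) 1.57 [ 0.35 -0.68] q5 -0.54 1
(-130, 0, 70) 1.4 [ 0.28 -0.83] q5 -0.29 1
(-130, 0, 70) 1.3 [ 0.25 -0.92] q5 -0.13 1
(-130, 0, 70) 1.2 [ 0.24 -1.01] q5 0.05 1
(-130, 0, 70) 1.05 [ 0.25 -1.15] q5 0.35 1
(-130, 0, 70) 0.9 [ 0.33 -1.32] q5 0.75 1
(-130, 0, 70) 0.6 [ 0.96 -1.71] q5 2.07 5
(-130, 0, 70) 0.3 [ 1.55 -1.71] q5 2.96 4
(-110, 0, 150) 1.57 [ 0.27 -0.52] q5 -0.78 1
(-110, 0, 150) 1.4 [ 0.19 -0.66] q5 -0.55 1
(-110, 0, 150) 1.3 [ 0.15 -0.75] q5 -0.41 1
(-110, 0, 150) 1.2 [ 0.11 -0.83] q5 -0.25 1
(-110, 0, 150) 1.05 [ 0.08 -0.97] q5 -0.0 1
(-110, 0, 150) 0.9 [ 0.08 -1.11] q5 0.3 1
(-110, 0, 150) 0.6 [ 0.34 -1.47] q5 1.21 1
(-110, 0, 150) 0.3 [ 0.96 -1.71] q5 2.37 4
(-30, 0, 260) 1.57 [ 0.31 -0.14] q5 -1.12 1
(-30, 0, 260) 1.4 [ 0.22 -0.3 ] q5 -0.89 1
(-30, 0, 260) 1.3 [ 0.16 -0.39] q5 -0.75 1
(-30, 0, 260) 1.2 [ 0.12 -0.48] q5 -0.61 1
(-30, 0, 260) 1.05 [ 0.06 -0.62] q5 -0.38 1
(-30, 0, 260) 0.9 [ 0.02 -0.76] q5 -0.13 1
(-30, 0, 260) 0.6 [ 0.02 -1.05] q5 0.47 1
(-30, 0, 260) 0.3 [ 0.29 -1.35] q5 1.34 1
(50, 0, 280) 1.57 [0.44 0.11] q5 -1.24 1
(50, 0, 280) 1.4 [ 0.33 -0.07] q5 -1.0 1
(50, 0, 280) 1.3 [ 0.28 -0.17] q5 -0.85 1
(50, 0, 280) 1.2 [ 0.23 -0.27] q5 -0.69 1
(50, 0, 280) 1.05 [ 0.17 -0.43] q5 -0.46 1
(50, 0, 280) 0.9 [ 0.12 -0.57] q5 -0.2 1
(50, 0, 280) 0.6 [ 0.11 -0.86] q5 0.38 1
(50, 0, 280) 0.3 [ 0.27 -1.13] q5 1.1 1
```

```bash
python3 -m creep '-1 -.3 4 0;-1 -.3 4 0;-1 -.3 4 0;-1 -.3 4 0;0 0 0 0'; python3 -c "
from h import *
show((-200,0,180))"
```

```text
time: 7.02
ee_pos: [0.5206, -0.1027, 0.2297]
tool_rot: [-3.12, 0.905, -0.45]
ft_force: [0.0, -1.1, 0.1]
gripper_width: 0.0002
t 7.03 p [ 0.5206 -0.1027  0.2297] case [-76.1 -13.7 229.7] F [ 0.03 -1.05  0.09] q [-0.2  -0.02 -0.99  1.88 -0.16 -0.53] w 0.0002
tool axes in case frame
 [[ 0.614 -0.069 -0.786]
 [-0.128 -0.992 -0.013]
 [-0.779  0.109 -0.618]]
to [-0.2   0.    0.18] tool cm [-3.79  0.29 12.87]
```

```bash
python3 -m creep '-2 0 3 0;-2 0 3 0;-2 0 3 0;-2 0 3 0;0 0 0 0'; python3 -c "
from h import *
show((-200,0,180))"
```

```text
time: 7.65
ee_pos: [0.4283, -0.0369, 0.2551]
tool_rot: [-3.121, 0.92, -0.45]
ft_force: [0.4, 0.4, -0.1]
gripper_width: -0.0
t 7.65 p [ 0.4283 -0.0369  0.2551] case [-185.1   17.8  255.1] F [ 0.35  0.42 -0.06] q [ 0.44 -0.23 -1.07  1.08 -0.56 -0.23] w -0.0
tool axes in case frame
 [[ 0.602 -0.068 -0.796]
 [-0.128 -0.992 -0.012]
 [-0.788  0.109 -0.605]]
to [-0.2   0.    0.18] tool cm [5.2  2.04 5.53]
```

```bash
python3 -m creep '2.4 .3 1.8 0;2.4 .3 1.8 0;2.4 .3 1.8 0;2.4 .3 1.8 0;0 0 0 0'; python3 -c "
from h import *
show((-170,0,60))"
```

```text
time: 8.28
ee_pos: [0.4603, -0.0417, 0.1998]
tool_rot: [3.111, 0.997, -0.521]
ft_force: [-0.1, 0.1, -1.4]
gripper_width: -0.0
t 8.28 p [ 0.4603 -0.0417  0.1998] case [-153.3   23.9  199.8] F [-0.13  0.1  -1.41] q [ 0.28 -0.06 -1.07  1.24 -0.42 -0.32] w -0.0
tool axes in case frame
 [[ 0.534 -0.098 -0.84 ]
 [-0.155 -0.988  0.017]
 [-0.831  0.122 -0.542]]
to [-0.17  0.    0.06] tool cm [11.09  2.38  8.68]
```

```bash
python3 -m creep '1.8 .4 2.4 0;1.8 .4 2.4 0;1.8 .4 2.4 0;1.8 .4 2.4 0;0 0 0 0'; python3 -c "
from h import *
show((-170,0,60))"
```

```text
time: 8.9
ee_pos: [0.4612, -0.0212, 0.155]
tool_rot: [3.042, 1.072, -0.596]
ft_force: [-0.9, 0.1, -0.3]
gripper_width: 0.0
t 8.9 p [ 0.4612 -0.0212  0.155 ] case [-159.3   43.5  155. ] F [-0.86  0.1  -0.34] q [ 0.33  0.03 -1.07  1.23 -0.42 -0.38] w 0.0
tool axes in case frame
 [[ 0.463 -0.122 -0.878]
 [-0.169 -0.984  0.047]
 [-0.87   0.126 -0.476]]
to [-0.17  0.    0.06] tool cm [8.38 4.01 4.91]
```

```bash
python3 -m creep '1.6 1.3 1.9 0;1.6 1.3 1.9 0;1.6 1.3 1.9 0;1.6 1.3 1.9 0;0 0 0 0'; python3 -c "
from h import *
show((-160,0,60))"
```

```text
time: 9.52
ee_pos: [0.4479, -0.0399, 0.1287]
tool_rot: [2.956, 1.141, -0.694]
ft_force: [-0.1, -0.7, 0.3]
gripper_width: -0.0002
t 9.53 p [ 0.4479 -0.0399  0.1287] case [-165.6   21.4  128.7] F [-0.13 -0.72  0.3 ] q [ 0.31  0.08 -1.07  1.11 -0.4  -0.29] w -0.0002
tool axes in case frame
 [[ 0.391 -0.145 -0.909]
 [-0.185 -0.98   0.077]
 [-0.902  0.138 -0.41 ]]
to [-0.16  0.    0.06] tool cm [6.78 1.47 2.01]
```

```bash
python3 -m creep '2 .6 1 0;2 .6 1 0;2 .6 1 0;1.5 .6 1 0;0 0 0 0'; python3 -c "
from h import *
show((-160,0,60))"
```

```text
time: 10.15
ee_pos: [0.4642, -0.0562, 0.0859]
tool_rot: [2.875, 1.187, -0.782]
ft_force: [-0.9, -0.4, 0.3]
gripper_width: 0.0002
t 10.15 p [ 0.4642 -0.0562  0.0859] case [-144.8   11.5   85.9] F [-0.89 -0.37  0.29] q [ 0.16  0.19 -1.07  1.33 -0.32 -0.38] w 0.0002
tool axes in case frame
 [[ 0.339 -0.161 -0.927]
 [-0.194 -0.976  0.099]
 [-0.921  0.146 -0.362]]
to [-0.16  0.    0.06] tool cm [2.08 1.16 2.17]
```

```bash
python3 -m creep '1.3 .6 1.3 0;1.3 .6 1.3 0;0 0 0 0'; python3 -c "
from h import *
show((-140,0,58),(-108,0,60))"
```

```text
time: 10.52
ee_pos: [0.4641, -0.0586, 0.0706]
tool_rot: [2.829, 1.207, -0.831]
ft_force: [0.3, -0.9, 0.4]
gripper_width: -0.0
t 10.53 p [ 0.4641 -0.0586  0.0706] case [-144.1    9.1   70.6] F [ 0.27 -0.85  0.4 ] q [ 0.13  0.22 -1.07  1.36 -0.3  -0.4 ] w -0.0
tool axes in case frame
 [[ 0.314 -0.169 -0.934]
 [-0.197 -0.974  0.11 ]
 [-0.929  0.15  -0.339]]
to [-0.14   0.     0.058] tool cm [ 1.46  0.67 -0.09]
to [-0.108  0.     0.06 ] tool cm [ 2.27  0.06 -3.13]
```

```bash
python3 -m creep '1 .5 .3 0;1 .5 .3 0;0 0 0 0'
python3 - <<'E'
from h import *
show((-140,0,58),(-108,0,60))
from cell import r
for n in("scene","wrist"):
    d=r.get_image(n);im=d["image"][:,:,::-1]
    if n=="scene": im=cv2.resize(im[80:280,130:400],None,fx=2.5,fy=2.5)
    cv2.imwrite(f"pics/{n}1.png",im)
E
```

```text
time: 10.9
ee_pos: [0.4691, -0.0695, 0.0576]
tool_rot: [2.809, 1.214, -0.854]
ft_force: [0.1, -1.0, -0.7]
gripper_width: 0.0
t 10.9 p [ 0.4691 -0.0695  0.0576] case [-135.8    0.6   57.6] F [ 0.09 -1.04 -0.71] q [ 0.05  0.26 -1.07  1.51 -0.28 -0.47] w 0.0
tool axes in case frame
 [[ 0.304 -0.172 -0.937]
 [-0.2   -0.973  0.114]
 [-0.932  0.152 -0.33 ]]
to [-0.14   0.     0.058] tool cm [-0.16  0.15  0.37]
to [-0.108  0.     0.06 ] tool cm [ 0.62 -0.47 -2.68]
```

View pics/scene1.png

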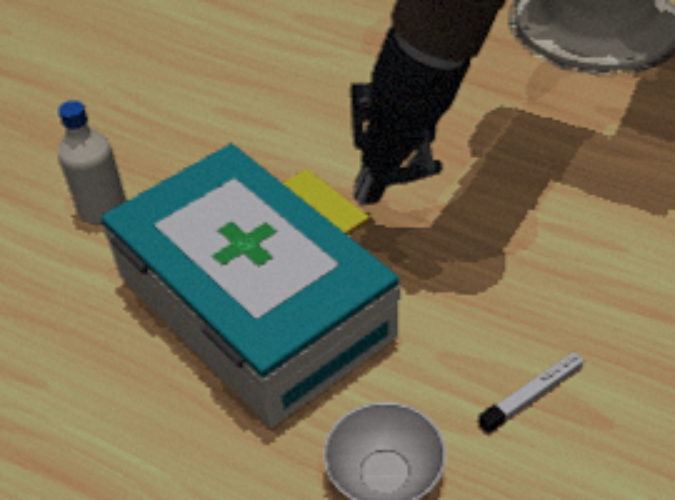

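View pics/wrist1.png

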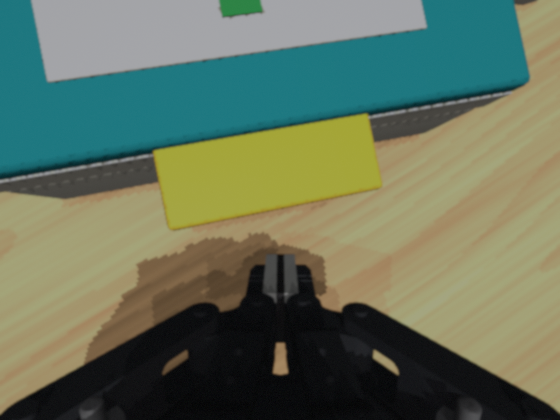

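In the wrist view the shut fingertips at (280,260) sit centred just in front of the yellow tab, which spans (155–380, 115–228). The tool leans forward and is below tab height. I'll slide it in.

```bash
python3 -m creep '.5 -.2 -1.4 0;.5 -.2 -1.4 0;0 0 0 0'
python3 - <<'E'
from h import *
show((-106,0,60),(-110,0,85))
E
```

```text
time: 11.38
ee_pos: [0.4961, -0.0803, 0.0561]
tool_rot: [2.807, 1.216, -0.854]
ft_force: [-2.8, 0.5, -1.2]
gripper_width: 0.0002
t 11.38 p [ 0.4961 -0.0803  0.0561] case [-106.7   -0.6   56.1] F [-2.83  0.47 -1.19] q [ 0.04  0.3  -1.01  1.44 -0.28 -0.39] w 0.0002
tool axes in case frame
 [[ 0.302 -0.171 -0.938]
 [-0.198 -0.974  0.114]
 [-0.933  0.151 -0.328]]
to [-0.106  0.     0.06 ] tool cm [-0.36 -0.03 -0.18]
to [-0.11   0.     0.085] tool cm [-2.82  0.33 -0.63]
```

```bash
python3 -m creep '-1.1 .1 -.6 0;-1.1 .1 -.6 0;-1.1 .1 -.6 0;0 0 0 0'
python3 - <<'E'
from h import *
show()
from cell import r
d=r.get_image("wrist");cv2.imwrite("pics/wrist2.png",d["image"][:,:,::-1])
E
```

```text
time: 11.88
ee_pos: [0.5005, -0.0822, 0.0937]
tool_rot: [2.804, 1.216, -0.857]
ft_force: [-8.8, 4.8, 1.8]
gripper_width: 0.0
t 11.88 p [ 0.5005 -0.0822  0.0937] case [-102.    -1.    93.7] F [-8.8   4.85  1.85] q [ 0.21  0.24 -0.92  0.95 -0.38 -0.05] w 0.0
tool axes in case frame
 [[ 0.302 -0.172 -0.938]
 [-0.198 -0.973  0.115]
 [-0.933  0.151 -0.328]]
```

View pics/wrist2.png

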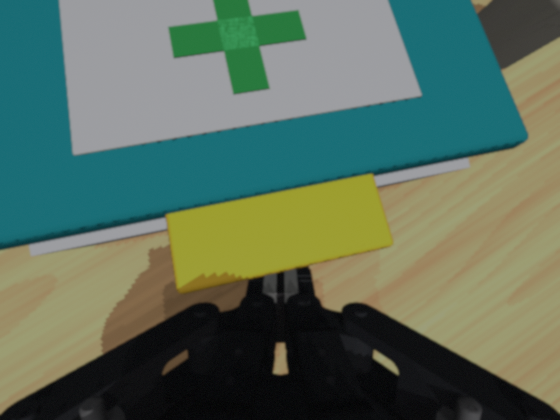

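```bash
python3 -m creep '-1.3 .2 -.3 0;-1.2 .1 -.6 0;-1.2 .1 -.7 0;0 0 0 0'
python3 - <<'E'
from h import *
show()
from cell import r
d=r.get_image("wrist");cv2.imwrite("pics/wrist3.png",d["image"][:,:,::-1])
d=r.get_image("scene");cv2.imwrite("pics/scene3.png",cv2.resize(d["image"][80:280,130:400,::-1],None,fx=2.5,fy=2.5))
E
```

```text
time: 12.42
ee_pos: [0.506, -0.083, 0.1356]
tool_rot: [2.816, 1.213, -0.846]
ft_force: [-1.4, 1.1, -1.6]
gripper_width: -0.0002
t 12.43 p [ 0.506  -0.083   0.1356] case [-96.5   0.  135.6] F [-1.4   1.05 -1.64] q [ 0.27  0.19 -0.82  0.7  -0.51  0.17] w -0.0002
tool axes in case frame
 [[ 0.306 -0.17  -0.937]
 [-0.199 -0.974  0.112]
 [-0.931  0.152 -0.331]]
```

View pics/wrist3.png

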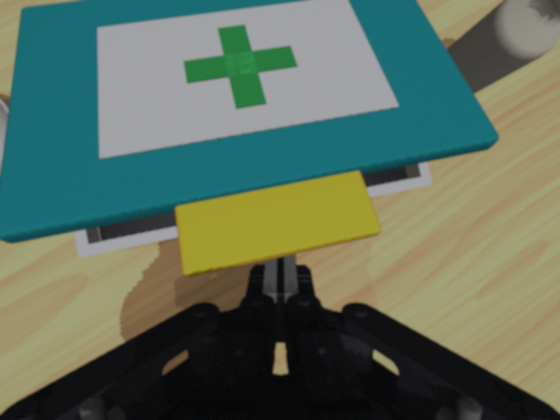

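View pics/scene3.png

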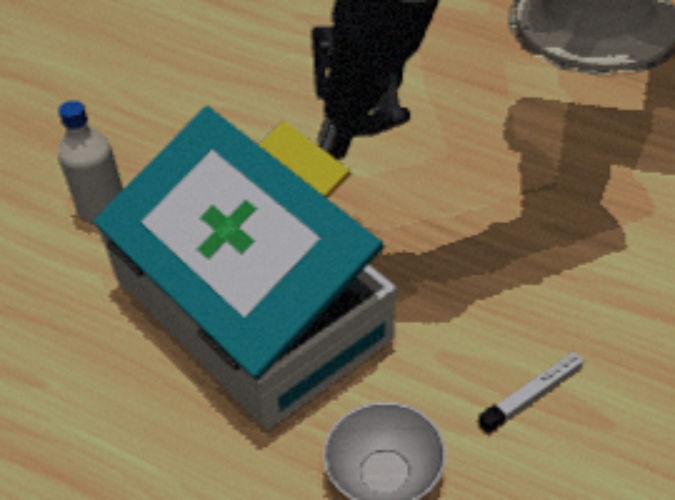

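The scene view shows the lid open about 20° at (240,230), resting on the fingertip at (335,145), and the case has not moved. I'll follow the arc.

```bash
python3 -m creep '-1.1 0 -1.7 0;-1.1 -.1 -1.7 0;-.8 -.1 -1.4 0;-.8 -.1 -1.4 0;-.8 -.1 -1.4 0;0 0 0 0'
python3 - <<'E'
from h import *
show((5,0,228),(53,0,239),(94,0,237))
from cell import r
d=r.get_image("scene");cv2.imwrite("pics/scene4.png",cv2.resize(d["image"][40:280,130:400,::-1],None,fx=2.5,fy=2.5))
E
```

```text
time: 13.28
ee_pos: [0.5605, -0.1027, 0.2027]
tool_rot: [2.814, 1.213, -0.849]
ft_force: [-0.4, 0.7, 0.0]
gripper_width: -0.0001
t 13.28 p [ 0.5605 -0.1027  0.2027] case [-38.5  -0.4 202.7] F [-0.43  0.65  0.02] q [ 0.24  0.2  -0.55  0.5  -0.71  0.45] w -0.0001
tool axes in case frame
 [[ 0.305 -0.171 -0.937]
 [-0.199 -0.973  0.113]
 [-0.931  0.152 -0.331]]
to [0.005 0.    0.228] tool cm [-1.05 -0.62 -4.88]
to [0.053 0.    0.239] tool cm [-0.61 -1.45 -9.72]
to [0.094 0.    0.237] tool cm [  0.83  -2.29 -13.47]
```

View pics/scene4.png

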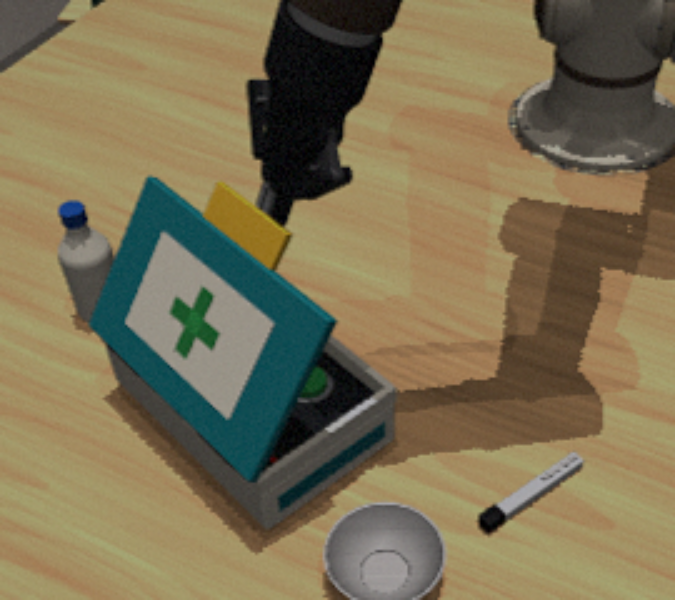

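The lid is about 50° open, with the tab at (245,225) on the finger. I'll go on through upright, slowing at the end.

```bash
python3 -m creep '-.4 -.2 -1.6 0;-.3 -.2 -1.6 0;-.3 -.2 -1.6 0;.1 -.2 -1.6 0;.2 -.3 -1.6 0;.2 -.3 -1.6 0;0 0 0 0'
python3 - <<'E'
from h import *
show((70,0,239),(94,0,237),(110,0,232))
from cell import r
d=r.get_image("scene");cv2.imwrite("pics/scene5.png",cv2.resize(d["image"][40:280,130:400,::-1],None,fx=2.5,fy=2.5))
E
```

```text
time: 14.2
ee_pos: [0.6452, -0.1329, 0.2362]
tool_rot: [2.807, 1.215, -0.855]
ft_force: [0.0, -0.1, -0.4]
gripper_width: -0.0001
t 14.2 p [ 0.6452 -0.1329  0.2362] case [ 51.4  -0.8 236.2] F [ 0.   -0.06 -0.39] q [ 0.16  0.32 -0.28  0.41 -0.83  0.63] w -0.0001
tool axes in case frame
 [[ 0.303 -0.172 -0.937]
 [-0.199 -0.973  0.114]
 [-0.932  0.152 -0.329]]
to [0.07  0.    0.239] tool cm [ 0.29 -0.42 -1.81]
to [0.094 0.    0.237] tool cm [ 1.2  -0.92 -3.98]
to [0.11  0.    0.232] tool cm [ 2.16 -1.3  -5.31]
```

View pics/scene5.png

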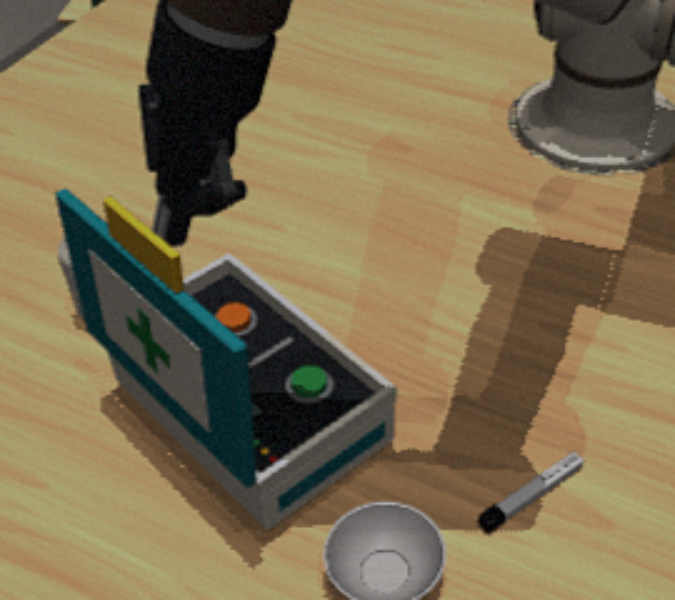

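The lid is near upright, with the tab at (145,240). I'll push it gently past.

```bash
python3 -m creep '.2 -.2 -.9 0;.3 -.2 -.9 0;.3 -.2 -.9 0;.4 -.2 -.9 0;.4 -.2 -.9 0;.5 -.2 -.9 0;0 0 0 0;0 0 0 0;0 0 0 0'
python3 - <<'E'
from h import *
show((-80,55,240),(-30,55,150),(-30,55,95))
from cell import r
d=r.get_image("scene");cv2.imwrite("pics/scene6.png",cv2.resize(d["image"][40:280,130:400,::-1],None,fx=2.5,fy=2.5))
E
```

```text
time: 15.38
ee_pos: [0.7007, -0.1523, 0.2345]
tool_rot: [2.811, 1.214, -0.851]
ft_force: [-0.1, 0.1, -0.2]
gripper_width: -0.0001
t 15.38 p [ 0.7007 -0.1523  0.2345] case [110.2  -0.7 234.5] F [-0.08  0.12 -0.16] q [ 0.12  0.41 -0.13  0.39 -0.86  0.7 ] w -0.0001
tool axes in case frame
 [[ 0.305 -0.171 -0.937]
 [-0.198 -0.974  0.113]
 [-0.932  0.151 -0.331]]
to [-0.08   0.055  0.24 ] tool cm [-7.27 -1.59 18.38]
to [-0.03   0.055  0.15 ] tool cm [ 2.69 -3.6  16.69]
to [-0.03   0.055  0.095] tool cm [ 7.84 -4.22 18.51]
```

View pics/scene6.png

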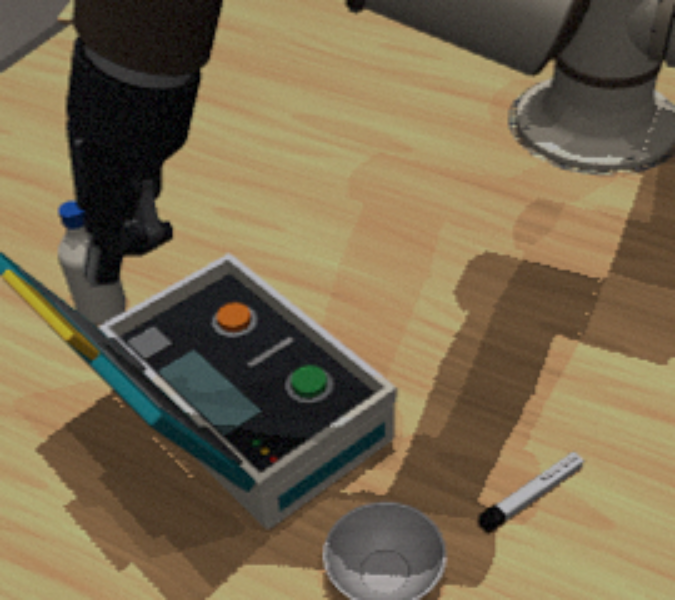

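The lid lies back on its stop. The green button is at crop (308,382) and the orange one at (234,318). I'll retract and measure the green button.

```bash
python3 -m creep '-1.4 -.3 3.6 0;-1.4 -.3 3.6 0;-1.4 -.3 3.6 0;-1.4 -.3 3.6 0;-1.4 -.3 3.6 0;0 0 0 0'
python3 - <<'E'
from h import *
from cell import r
show()
for n in("scene","top"):
    d=r.get_image(n);hsv=cv2.cvtColor(d["image"],cv2.COLOR_RGB2HSV);H,S,V=[hsv[...,i].astype(int) for i in range(3)]
    cv2.imwrite(f"pics/{n}7.png",d["image"][:,:,::-1])
    for nm,a,b,loc in(("green",50,75,(-.03,.055)),("orange",5,16,(-.03,-.055))):
        X=c0+loc[0]*lx+loc[1]*ly+[0,0,.071];e=proj(d,X)
        yy,xx=np.indices(H.shape);m=(H>a)&(H<b)&(S>150)&(np.hypot(xx-e[0],yy-e[1])<22)
        if m.sum()<20: print(n,nm,"none",e);continue
        k=blob(m);(u,v),ax,_=cv2.fitEllipse(k);W=ray(d,(u,v),.071);q=W-c0;print(n,nm,(u,v),"exp",e.round(1),cv2.contourArea(k),"case",(q@lx*1000).round(1),(q@ly*1000).round(1))
E
```

```text
time: 16.18
ee_pos: [0.5418, -0.039, 0.2395]
tool_rot: [2.814, 1.213, -0.845]
ft_force: [0.3, 0.4, 0.2]
gripper_width: 0.0001
t 16.18 p [ 0.5418 -0.039   0.2395] case [-77.3  53.5 239.5] F [0.33 0.44 0.16] q [ 0.39  0.13 -0.52  0.46 -0.84  0.37] w 0.0001
tool axes in case frame
 [[ 0.306 -0.17  -0.937]
 [-0.196 -0.974  0.113]
 [-0.932  0.149 -0.331]]
scene green (253.1572265625, 191.9912872314453) exp [255.9 190.2] 111.0 case -22.3 55.0
scene orange (222.99952697753906, 166.1195526123047) exp [225.7 164.5] 107.0 case -22.1 -55.1
top green none [332.78421407 210.76183851]
top orange none [386.60881824 231.18101683]
```

View pics/top7.png

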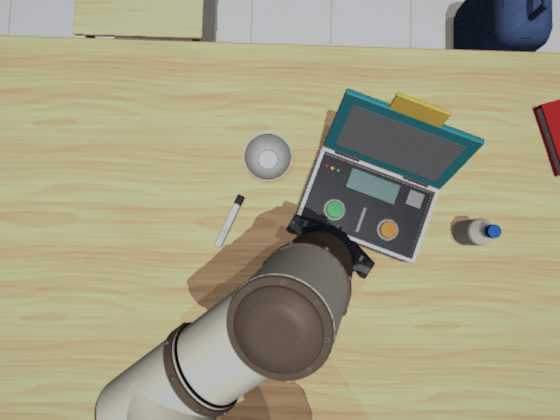

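The top view shows the lid lying open, the green button at (334,210) and the orange one at (388,230). The arm tip is above and in front.

Run:
```python
from h import *
d=dict(np.load("top0.npz"));im=cv2.imread("pics/top7.png");hsv=cv2.cvtColor(im,cv2.COLOR_BGR2HSV);H,S,V=[hsv[...,i].astype(int) for i in range(3)]
print(hsv[210,334],hsv[230,388]);yy,xx=np.indices(H.shape)
for (u0,v0) in((334,210),(388,230)):
    m=(abs(H-hsv[v0,u0][0].astype(int))<8)&(S>90)&(np.hypot(xx-u0,yy-v0)<18)
    k=blob(m);(u,v),rad=cv2.minEnclosingCircle(k);M=cv2.moments(k);u,v=M['m10']/M['m00'],M['m01']/M['m00']
    W=ray(d,(u,v),.071);q=W-c0;print((u,v),rad,cv2.contourArea(k),W.round(4),"case",(q@lx*1000).round(1),(q@ly*1000).round(1))
show((-27,54,90),(-27,54,78),(-27,54,72))
```

```text
[ 68 111 175] [ 18 146 184]
(334.33815028901734, 209.01156069364163) 7.923333168029785 173.0 [ 0.5904 -0.0562  0.071 ] case -25.8 53.4
(387.8449197860963, 229.2959001782531) 8.163558006286621 187.0 [ 0.5541 -0.1594  0.071 ] case -25.8 -56.0
t 16.27 p [ 0.5436 -0.0395  0.2393] case [-75.5  53.5 239.3] F [ 0.25 -0.31  0.07] q [ 0.39  0.14 -0.52  0.46 -0.84  0.37] w -0.0001
tool axes in case frame
 [[ 0.306 -0.17  -0.937]
 [-0.198 -0.974  0.112]
 [-0.931  0.151 -0.331]]
to [-0.027  0.054  0.09 ] tool cm [15.46 -2.68  0.44]
to [-0.027  0.054  0.078] tool cm [16.59 -2.82  0.84]
to [-0.027  0.054  0.072] tool cm [17.15 -2.88  1.04]
```

```bash
python3 -c "
from h import *
show((-18,46,95))"; python3 -m creep '3 -.4 -.1 0;3 -.4 -.1 0;3 -.4 -.1 0;3 -.4 -.1 0;2.5 -.4 -.1 0;.7 -.3 -.1 0;0 0 0 0'
python3 - <<'E'
from h import *
show((-18,46,78),(-18,46,70))
from cell import r
for n in("scene","wrist"):
    d=r.get_image(n);im=d["image"][:,:,::-1]
    if n=="scene": im=cv2.resize(im[100:260,170:370],None,fx=3.5,fy=3.5)
    cv2.imwrite(f"pics/{n}8.png",im)
E
```

```text
t 16.27 p [ 0.5436 -0.0395  0.2393] case [-75.5  53.5 239.3] F [ 0.25 -0.31  0.07] q [ 0.39  0.14 -0.52  0.46 -0.84  0.37] w -0.0001
tool axes in case frame
 [[ 0.306 -0.17  -0.937]
 [-0.198 -0.974  0.112]
 [-0.931  0.151 -0.331]]
to [-0.018  0.046  0.095] tool cm [15.41 -2.02 -0.68]
time: 17.15
ee_pos: [0.5957, -0.0634, 0.0954]
tool_rot: [2.809, 1.214, -0.853]
ft_force: [0.0, -0.7, 0.6]
gripper_width: -0.0002
t 17.15 p [ 0.5957 -0.0634  0.0954] case [-18.4  48.3  95.4] F [ 0.01 -0.71  0.56] q [ 0.25  0.38 -0.67  0.76 -0.47  0.13] w -0.0002
tool axes in case frame
 [[ 0.304 -0.172 -0.937]
 [-0.199 -0.973  0.114]
 [-0.931  0.152 -0.33 ]]
to [-0.018  0.046  0.078] tool cm [1.68 0.02 0.5 ]
to [-0.018  0.046  0.07 ] tool cm [ 2.43 -0.07  0.76]
```

View pics/scene8.png

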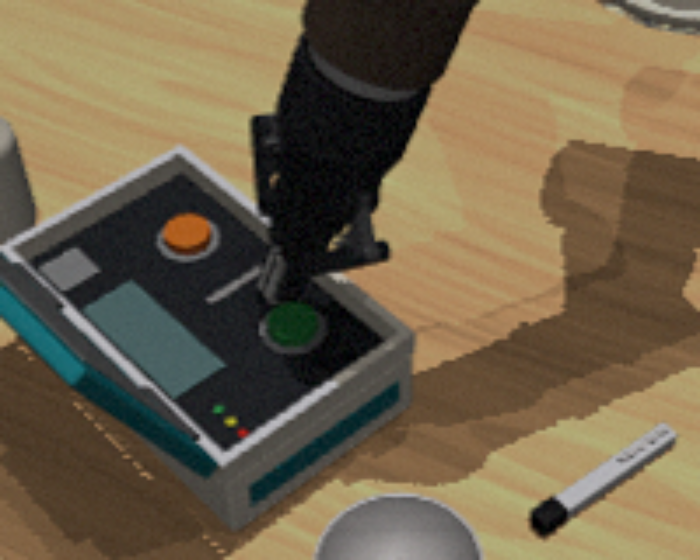

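View pics/wrist8.png

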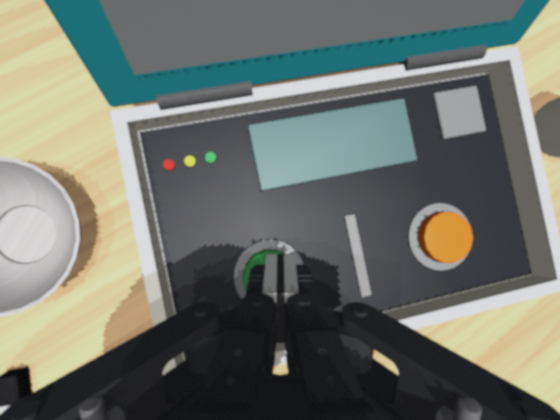

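The wrist view shows the fingertip at (280,270) over the green cap, with orange well clear at (445,237). I'll press down in steps.

```bash
python3 -m creep '.9 -.1 .3 0;.9 -.1 .3 0;0 0 0 0'; python3 -c "
from h import *
show((-18,46,70))"
```

```text
time: 17.62
ee_pos: [0.5952, -0.0633, 0.0771]
tool_rot: [2.811, 1.213, -0.85]
ft_force: [-0.2, -0.7, -0.3]
gripper_width: -0.0002
t 17.62 p [ 0.5952 -0.0633  0.0771] case [-18.9  48.3  77.1] F [-0.22 -0.72 -0.33] q [ 0.23  0.4  -0.71  0.86 -0.42  0.04] w -0.0002
tool axes in case frame
 [[ 0.305 -0.171 -0.937]
 [-0.198 -0.974  0.113]
 [-0.931  0.151 -0.331]]
to [-0.018  0.046  0.07 ] tool cm [0.73 0.12 0.11]
```

```bash
python3 -m creep '.4 0 .1 0;0 0 0 0;0 0 0 0'; python3 -c "
from h import *
show()"; python3 -m creep '.3 0 .1 0;0 0 0 0;0 0 0 0'; python3 -c "
from h import *
show()"
```

```text
time: 18.0
ee_pos: [0.5962, -0.0634, 0.0732]
tool_rot: [2.816, 1.213, -0.845]
ft_force: [1.2, 0.8, 2.3]
gripper_width: 0.0001
t 18.0 p [ 0.5962 -0.0634  0.0732] case [-17.9  48.5  73.2] F [1.18 0.79 2.34] q [ 0.22  0.41 -0.72  0.88 -0.41  0.02] w 0.0001
tool axes in case frame
 [[ 0.306 -0.17  -0.937]
 [-0.198 -0.974  0.112]
 [-0.931  0.151 -0.332]]
time: 18.38
ee_pos: [0.5961, -0.0636, 0.0699]
tool_rot: [2.816, 1.213, -0.845]
ft_force: [0.8, 1.0, 4.2]
gripper_width: 0.0002
t 18.38 p [ 0.5961 -0.0636  0.0699] case [-17.9  48.3  69.9] F [0.81 1.04 4.18] q [ 0.22  0.41 -0.72  0.91 -0.4  -0.  ] w 0.0002
tool axes in case frame
 [[ 0.306 -0.17  -0.937]
 [-0.198 -0.974  0.112]
 [-0.931  0.151 -0.332]]
```

```bash
python3 -m creep '.2 0 .1 0;0 0 0 0;0 0 0 0'; python3 -m creep '.2 0 .1 0;0 0 0 0;0 0 0 0'; python3 -c "
from h import *
show()"
```

```text
time: 18.75
ee_pos: [0.5962, -0.0636, 0.0686]
tool_rot: [2.819, 1.212, -0.842]
ft_force: [-0.6, 4.8, 8.7]
gripper_width: 0.0001
time: 19.12
ee_pos: [0.5964, -0.0636, 0.0681]
tool_rot: [2.823, 1.21, -0.838]
ft_force: [-4.4, 6.1, 17.9]
gripper_width: 0.0001
t 19.12 p [ 0.5964 -0.0636  0.0681] case [-17.6  48.4  68.1] F [-4.45  6.08 17.88] q [ 0.21  0.41 -0.73  0.94 -0.39 -0.03] w 0.0001
tool axes in case frame
 [[ 0.31  -0.169 -0.936]
 [-0.198 -0.974  0.111]
 [-0.93   0.151 -0.336]]
```

Force jumped from 4.2 to 17.9 N over 2 mm, so the button is at its stop. I'll release straight up.

```bash
python3 -m creep '-.5 0 -.2 0;-.9 .1 -.3 0;-1.5 .2 -.5 0;-3 .3 -1 0;-4 0 1 0;-4 0 2 0;-4 0 4 0;-4 0 4 0;0 0 0 0;0 0 0 0'
python3 - <<'E'
from h import *
show()
from cell import r
for n in("scene","top"):
    d=r.get_image(n);im=d["image"][:,:,::-1]
    np.savez(f"{n}9.npz",**d)
    if n=="scene": im=cv2.resize(im[60:280,130:370],None,fx=2.7,fy=2.7)
    cv2.imwrite(f"pics/{n}9.png",im)
d=dict(np.load("top9.npz"));hsv=cv2.cvtColor(d["image"],cv2.COLOR_RGB2HSV);H,S,V=[hsv[...,i].astype(int) for i in range(3)]
yy,xx=np.indices(H.shape)
for n,(u0,v0) in(("green",(334,210)),("orange",(388,230))):
    m=(abs(H-(68 if n=="green" else 18))<9)&(S>90)&(np.hypot(xx-u0,yy-v0)<18)
    if m.sum()<30:print(n,"hidden");continue
    M=cv2.moments(blob(m));W=ray(d,(M['m10']/M['m00'],M['m01']/M['m00']),.071);q=W-c0;print(n,"case",(q@lx*1000).round(1),(q@ly*1000).round(1))
E
```

```text
time: 20.38
ee_pos: [0.4655, 0.028, 0.2399]
tool_rot: [2.802, 1.214, -0.86]
ft_force: [0.4, 1.8, 0.5]
gripper_width: -0.0002
t 20.38 p [0.4655 0.028  0.2399] case [-171.6   91.3  239.9] F [0.36 1.79 0.48] q [ 0.62  0.02 -0.65  0.45 -0.92  0.15] w -0.0002
tool axes in case frame
 [[ 0.302 -0.174 -0.937]
 [-0.199 -0.973  0.116]
 [-0.932  0.152 -0.329]]
green case -25.7 53.4
orange case -25.8 -56.0
```

View pics/scene9.png

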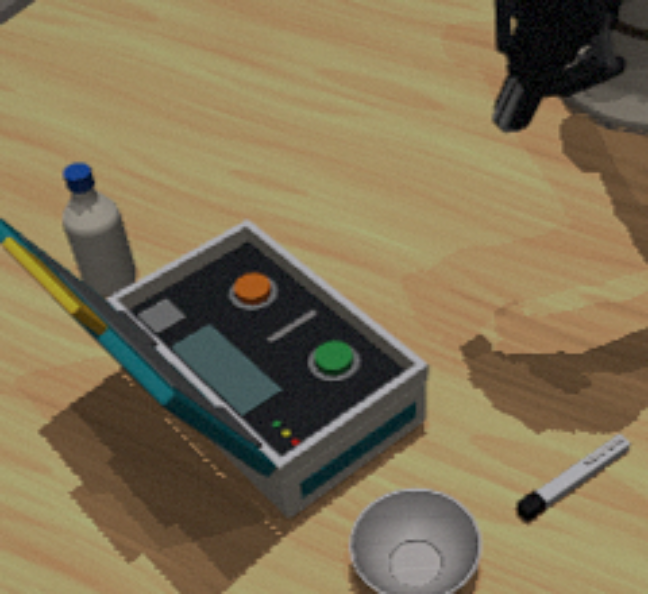

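View pics/top9.png

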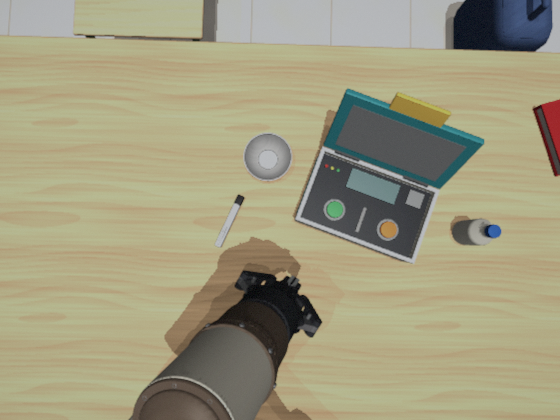

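Run:
```python
from h import *
a=dict(np.load("scene0.npz"));b=dict(np.load("scene9.npz"))
def stripe(d):
    hsv=cv2.cvtColor(d["image"],cv2.COLOR_RGB2HSV);H,S,V=[hsv[...,i].astype(int) for i in range(3)]
    m=(H>75)&(H<110)&(S>90)&(V<95);k=np.zeros_like(m);k[200:250,238:292]=1;return blob(m&k)
for d in(a,b):
    k=stripe(d);p=[cv2.boundingRect(k),cv2.contourArea(k)];M=cv2.moments(k);u=(M['m10']/M['m00'],M['m01']/M['m00']);W=ray(d,u,.045);q=W-c0;print(p,np.round(u,2),(q@lx*1000).round(1),(q@ly*1000).round(1))
t=a["image"][214:240,242:292]; r_=cv2.matchTemplate(b["image"][204:250,232:302],t,cv2.TM_CCOEFF_NORMED);print(cv2.minMaxLoc(r_))
```

```text
[(243, 209, 42, 34), 196.5] [263.44 225.63] 9.1 124.7
[(242, 209, 42, 35), 199.0] [262.18 226.25] 12.1 124.1
(-0.3072049617767334, 0.774665892124176, (2, 0), (9, 10))
```

```bash
python3 -c "
from cell import r
print(r.sign_off())"
```

```text
the job is handed in; nothing more can be done
None
```

The trainer is ready: the lid rests wide open by itself, and the green power button was pressed fully down and came back up. I signed off at about 20.5 s of the 48 s.

- **Lid:** the rows cannot turn the tool sideways, so I reached past the arm's limit in free space to tilt it about 20°. That let the shut fingertips go under the yellow tab, and I followed the lid round until it lay on its stop. The last pictures show it there with the robot clear.
- **Green button:** the force rose smoothly to about 4 N, then jumped to 18 N, which means it hit its stop. I released it straight up and it looks fully up in the last pictures. I only judged its return by eye.
- **Other items:** the orange button was not touched. The bottle, dish and penlight look unmoved, but I did not measure them.
- **Disagreement:** the case moved slightly. The horizontal force on the tab reached about 10 N for a moment early in the lift, and its side stripe now measures about 3 mm further back. The buttons also measured about 4 mm behind the position I expected. Both are close to the 2 mm camera calibration error. I left the case as it was.

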